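# Load a fresh filter cartridge in the woodturner's dust extractor

## Task

Fit the fresh filter cartridge (white pleats, green caps) to the dust extractor: slide the red gate aside, stand the cartridge upright in the yellow-rimmed seat underneath, let go of it, and slide the gate back fully home over it. Leave the clogged brown cartridge where it stands.

Things in the scene. Friction and masses are not known exactly. Their poses are not given: they have to be found in the camera images.
- fresh_mid (a point): The fresh filter cartridge: an upright loose cylinder, diameter 50 mm, height 70 mm, about 0.15 kg, white pleated side with green caps, standing on the bench. The point is its centre, 35 mm above its underside; its z axis is the cylinder's axis, upward.
- clogged_mid (a point): The clogged filter cartridge, a bystander: same shape and size as the fresh one, brown all over. The point is its centre, 35 mm above its underside.
- seat (a point): Floor centre of the seat on the fixed grey extractor box, 40 mm above the bench: a 76 x 76 mm recess in yellow walls 6 mm thick, 18 mm high. Axes are the box's: z up, x to its back, y the way the gate opens. The box spans x -100..130, y -85..195 mm; posts of the gate's rail at x = 105, y = -65 and 180 mm end 100 mm above this point. A seated cartridge's centre is 35 mm above it.
- gate_grip (a point): On the gate's black grip bar: 14 mm thick along seat y, 40 mm along seat x, top 16 mm above the point; upper face of the red plate (6 mm thick, 50 mm along y) 24 mm below it. Slides only along seat y, no spring, 1.5 N friction, stays where left. Home (at its stop): 108 mm straight above the seat point; fully open: 120 mm further to +y. Starts 0 to 25 mm open. Axes as the seat's.
Things that resemble listed ones, but are neither listed nor needed, are in the scene too. Of the things like the part that bears fresh_mid, leave any that is blue or orange; of the rest the smaller one is meant.

How it is judged:
On the way, in this order (a step that is already met when the one before it is completed fails the run):
1. the gate is slid aside, at least 50 mm from home (y of gate_grip in the frame of seat above 0.05 m), for 0.2 s.
2. the fresh cartridge stands in the seat (horizontal distance between fresh_mid and seat below 0.02 m and z of fresh_mid in the frame of seat below 0.042 m and angle between fresh_mid's own z axis and vertical below 0.15 rad), for 0.2 s.
At the end, for the whole second after the job is handed in: The fresh cartridge stands upright (within 0.15 rad) on the floor of the seat (its centre within 20 mm of the seat's centre sideways and less than 42 mm above its floor), and the gate is back within 12 mm of its home stop (all of step 2 and y of gate_grip in the frame of seat below 0.012 m); the robot touches nothing.
It fails at once if the clogged cartridge is moved more than 30 mm (distance of clogged_mid from where it was at the start of the episode above 0.03 m).
It also fails if it takes over 72 s, if anything falls off the work surface, if the arm or the gripper's body presses on something with over 40 N, if the wrist force passes 120 N, or if a joint passes its speed limit or range.

## Robot

A 6-joint arm with a two-finger parallel gripper is mounted at the origin on the work surface. World frame = base frame: x ahead of the robot, y to its left, z up, the work surface at z = 0. Lengths are in m, angles in rad, forces in N, time in s.
With the tool pointing down it reaches from about 0.35 to 0.775 m from the base axis. Payload 7.3 kg.
Tool frame: the origin (TCP) lies at the very end of the fingers, on their centre line; the grasp point (between the pads) lies 19 mm behind it; z points along the fingers, y is the line along which they close (so a half turn about z gives the same grasp; the last joint's range is limited). The gripper opens to 92 mm and grips with 3 to 60 N. Pads are 19 mm wide; open, the fingers measure 130 mm over their backs; the gripper's body (75 mm by 190 mm) begins 47 mm behind the grasp point.
Start: joints at [1.18, 0.342, 1.524, -0, 1.275, -0.146], TCP at [0.127, 0.509, 0.227] pointing down, gripper open.
Joint ranges: [-2.53, 2.53], [-0.77, 2.02], [0.04, 2.7], [-1, 4.14], [0.28, 2.66], [-3.11, 3.11]. Speed limits (rad/s): [2.57, 2.57, 3.14, 3.14, 3.14, 3.14].

## Interface

Orientations are given as a unit quaternion [w, x, y, z].
In Python, from bench import ctrl, imaging, workorder gives the robot as it stands.
- The arm moves only by the tool jog_arm, never from a script. Its argument "targets" is a list of rows, each an object of numbers: "dx", "dy", "dz": the shift along the tool's x, y, z in cm; "roll": the turn about the tool's z in rad. In form: [{"dx": .., "dy": .., "dz": .., "roll": ..}, ...]. A call has 1 to 10 rows; each row is the pose to reach, as a shift and turn from the pose commanded when the call began, along the tool's axes at that moment; what a row does not reach only later rows make up. A row lasts 1/8 s, in which the tool goes at most 62.5 mm and 10.7 degrees, less where a joint would pass 70% of its speed; a pose out of reach is approached as far as the arm can. A call with a gripper value outside its range is refused whole. "fingers" is the closure, from -1 (fully open) to 1 (shut), set as the call begins (left out, the last holds). The fingers move at their own pace and stop on an object; "newtons" is the grip in N (left out, the last holds). Time passes only in rows, so rows that repeat a pose let the fingers close. It gives the time, the measured TCP pose, the force, the opening and the grip force at its end, in the units of the state.
- ctrl.get_obs(): the state, without advancing time (a new reading comes with each control period).
- imaging.get_image(name): name is "scene" or "top" or "wrist"; returns the picture (384x512x3 uint8, red, green, blue); there is no depth.
- imaging.calibration(name): a dict with "fov_y" (degrees; the focal length in pixels is half the picture's height over the tangent of half this angle, whatever the lens; pixels are square), "cx", "cy" (the principal point, pixels), "R" (3x3) and "t" (3): a world point X has camera coordinates R X + t. Camera axes: x right, y down, z forward; pixel columns grow to the right and rows downward; lengths in m; the calibration is good to about 2 mm. A picture is of the moment at which its call begins: read the wrist's pose just before it. calibration takes no time and is no camera call; for the wrist camera it gives the pose at the moment of the call.
- workorder.sign_off(): hands the job in; it is judged then, once.
The state is a dict: "t": time; "joint_pos": joint angles; "qvel": joint speeds; "tau": joint torques, N m; "position": TCP position; "tcp_rot": TCP orientation; "wrist_force": force on the tool from outside, world axes, zero at the start; "ft_torque": the same for the moment, N m; "finger_gap": finger opening in m; "gripper_force": force on a finger pad.
Only numpy, scipy, OpenCV 4.12 (cv2) and the standard library are available. Lean on these libraries where they do the work, as an engineer would, in place of code of your own. Each camera call takes 0.05 s, during which the arm holds its last target. There are 200 camera calls.

## Working session

There is one attempt and no reset: what is moved stays moved. The work goes in short steps, Python scripts to look and compute and a tool call to move; the robot and the scene stay as the last step left them, time stands still between calls to the robot, and variables do not carry over. Pictures are saved under pics/ and viewed, at most 10 in all, crops included, and the job is handed in when it is done.

Besides the shell and the picture viewer there is one more tool, called as name(argument=value, ...) on one line, values as JSON. jog_arm: Moves the arm, as the interface text tells. Its arguments: {"type":"object","properties":{"targets":{"type":"array"},"fingers":{"type":"number"},"newtons":{"type":"number"}},"required":["targets"]}

```bash
mkdir -p pics
python3 - <<'E'
from bench import ctrl, imaging
import cv2,numpy as np
o=ctrl.get_obs();print(o['t'],o['position'],o['tcp_rot'],o['finger_gap'])
for n in('scene','top'):
    im=imaging.get_image(n);cv2.imwrite(f'pics/{n}0.png',im[:,:,::-1]);c=imaging.calibration(n);print(n,c)
a=cv2.imread('pics/scene0.png');b=cv2.imread('pics/top0.png')
E
```

```text
0.0 [0.12707048 0.50897826 0.22604338] [-1.89439499e-04  1.22082124e-01  9.92519698e-01 -7.54388499e-04] 0.09184286663118953
scene {'fov_y': 53.596424624565174, 'cx': 258.36432094103674, 'cy': 193.7734392782744, 'R': array([[-0.21587302,  0.97635136, -0.01169886],
       [ 0.77321663,  0.16361842, -0.61267043],
       [-0.59626746, -0.14130477, -0.79025191]]), 't': array([ 0.20996505, -0.36219006,  1.05056195])}
top {'fov_y': 44.33567489212903, 'cx': 247.99574218452273, 'cy': 203.4933244657623, 'R': array([[ 0.02447102, -0.99969552, -0.00316765],
       [-0.98643934, -0.0236319 , -0.16241603],
       [ 0.16229172,  0.00709918, -0.98671728]]), 't': array([-0.12243745,  0.61317236,  0.84279784])}
```

View pics/top0.png

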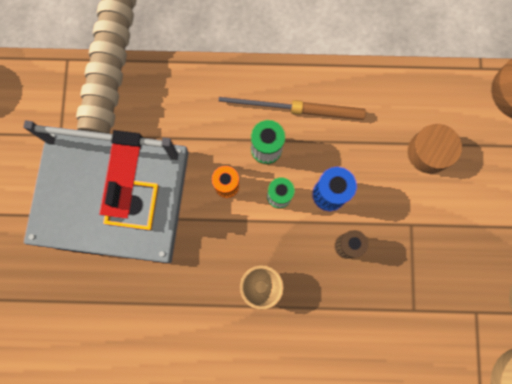

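View pics/scene0.png

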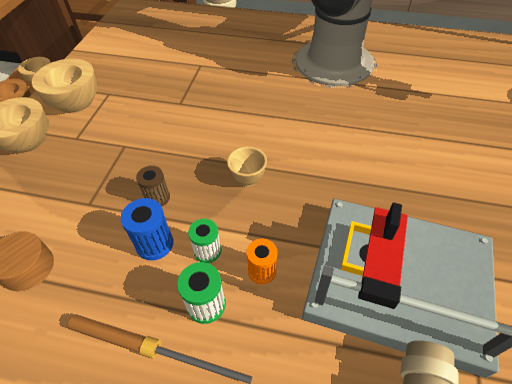

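The top view shows the small green cartridge at (281,190) and the clogged brown one at (354,243). The large green, orange and blue ones are decoys. The yellow rim's right edge runs from (158,184) to (152,230), and the gate grip is near (114,193), with the gate opening to the left. The scene view shows the same layout, with fresh at (204,240) and the grip at (394,220).

```bash
cat > h.py <<'E'
import cv2,numpy as np
from bench import ctrl, imaging
def ray(c,px,z,h=384):
    f=h/2/np.tan(np.radians(c['fov_y'])/2)
    px=np.atleast_2d(np.asarray(px,float))
    d=np.c_[(px[:,0]-c['cx'])/f,(px[:,1]-c['cy'])/f,np.ones(len(px))]@c['R']
    o=-c['R'].T@c['t']
    return o+d*((z-o[2])/d[:,2])[:,None]
def proj(c,X,h=384):
    f=h/2/np.tan(np.radians(c['fov_y'])/2);p=c['R']@np.asarray(X)+c['t'];return p[:2]/p[2]*f+[c['cx'],c['cy']]
def mask(im,lo,hi):
    return cv2.inRange(cv2.cvtColor(im,cv2.COLOR_BGR2HSV),lo,hi)
def blobs(m,mn=30):
    cs,_=cv2.findContours(m,cv2.RETR_EXTERNAL,cv2.CHAIN_APPROX_NONE)
    return [c[:,0] for c in cs if cv2.contourArea(c)>mn]
E
python3 - <<'E'
from h import *
np.set_printoptions(precision=4,suppress=True)
for n in('top','scene'):
    im=cv2.imread(f'pics/{n}0.png');c=imaging.calibration(n);print(n)
    for b in blobs(mask(im,(50,120,60),(80,255,255))):
        # cap ring outer edge at z .07 
        P=ray(c,b,.07);(x,y),r=cv2.minEnclosingCircle(P[:,:2].astype(np.float32));print('green',b.mean(0),x,y,r)
    for b in blobs(mask(im,(0,0,0),(179,255,50)),15):
        m=b.mean(0);print('dark',m,len(b),ray(c,m,.07)[0,:2],'z.164:',ray(c,m,.164)[0,:2])
    ym=mask(im,(20,200,150),(32,255,255))
    for b in blobs(ym,5):
        q=cv2.approxPolyDP(b,3,True)[:,0];print('yellow',[(tuple(p),ray(c,p,.058)[0,:2]) for p in q])
    g=mask(im,(85,5,80),(125,90,200))
    for b in blobs(g,3000):
        q=cv2.approxPolyDP(cv2.convexHull(b),4,True)[:,0];print('grey',[(tuple(p),ray(c,p,.04)[0,:2]) for p in q])
E
```

```text
top
green [280.6571 190.0571] 0.639488935470581 -0.16802231967449188 0.023926232010126114
green [267.5978 136.4891] 0.7423811554908752 -0.14148789644241333 0.03266375511884689
dark [354.28 243.16] 25 [ 0.544  -0.3034] z.164: [ 0.536  -0.2827]
dark [135.0513 205.1538] 39 [0.6045 0.1013] z.164: [0.59   0.0778]
dark [281.     189.5455] 22 [ 0.6404 -0.1684] z.164: [ 0.6219 -0.1625]
dark [113.1754 194.2807] 57 [0.624  0.1433] z.164: [0.6073 0.1152]
dark [337.6486 184.6757] 37 [ 0.6522 -0.2738] z.164: [ 0.6324 -0.2563]
dark [224.7619 178.3333] 21 [ 0.6592 -0.0631] z.164: [ 0.6387 -0.0687]
dark [171.75  151.825] 40 [0.708  0.0385] z.164: [0.6821 0.0219]
dark [ 45.2222 137.    ] 36 [0.7313 0.2802] z.164: [0.7029 0.2371]
dark [126.6056 138.1972] 71 [0.7326 0.1255] z.164: [0.704  0.0993]
dark [267.7714 135.6571] 35 [ 0.7439 -0.142 ] z.164: [ 0.7141 -0.1389]
yellow [((np.int32(156), np.int32(185)), array([0.6459, 0.0671])), ((np.int32(135), np.int32(182)), array([0.6507, 0.1072])), ((np.int32(155), np.int32(189)), array([0.6381, 0.0686])), ((np.int32(147), np.int32(227)), array([0.5658, 0.0794]
[... 1117 characters left out ...]
6 -0.2518]
dark [ 9.2679 56.3036] 56 [ 0.2439 -0.8072] z.164: [ 0.3669 -0.6664]
dark [74.2632 34.5263] 38 [ 0.1163 -0.6966] z.164: [ 0.2615 -0.5751]
dark [340.7629  13.0206] 194 [-0.1382 -0.0053] z.164: [ 0.0513 -0.0039]
yellow [((np.int32(352), np.int32(222)), array([0.5616, 0.0761])), ((np.int32(341), np.int32(269)), array([0.6554, 0.0652])), ((np.int32(362), np.int32(274)), array([0.6571, 0.0982])), ((np.int32(363), np.int32(268)), array([0.6463, 0.0992])), ((np.int32(345), np.int32(261)), array([0.6398, 0.0703])), ((np.int32(352), np.int32(230)), array([0.578 , 0.0772])), ((np.int32(369), np.int32(233)), array([0.5781, 0.1058])), ((np.int32(370), np.int32(227)), array([0.5655, 0.1069]))]
```

jog_arm(targets=[{"dx":-28,"dy":-13,"dz":-3,"roll":-0.07},{"dx":-28,"dy":-13,"dz":-3,"roll":-0.135},{"dx":-28,"dy":-13,"dz":-3,"roll":-0.135},{"dx":-28,"dy":-13,"dz":-3,"roll":-0.135},{"dx":-28,"dy":-13,"dz":-3,"roll":-0.135},{"dx":-56.7,"dy":-26.2,"dz":-3,"roll":-0.135},{"dx":-56.7,"dy":-26.2,"dz":-3,"roll":-0.135},{"dx":-56.7,"dy":-26.2,"dz":-3,"roll":-0.135},{"dx":-56.7,"dy":-26.2,"dz":-3,"roll":-0.135},{"dx":-56.7,"dy":-26.2,"dz":-3,"roll":-0.135}], fingers=-1, newtons=20)

```text
t: 1.35
position: [0.6124, 0.1184, 0.2563]
tcp_rot: [-0.0, 0.055, 0.998, 0.0]
wrist_force: [1.5, 1.4, 0.4]
finger_gap: 0.0916
gripper_force: 0.0
```

jog_arm(targets=[{"dx":0,"dy":0,"dz":0,"roll":0},{"dx":0,"dy":0,"dz":0,"roll":0},{"dx":0,"dy":0,"dz":0,"roll":0},{"dx":0,"dy":0,"dz":0,"roll":0}])

```text
t: 1.85
position: [0.6105, 0.121, 0.2573]
tcp_rot: [0.0, 0.054, 0.999, 0.0]
wrist_force: [0.6, -0.9, -0.2]
finger_gap: 0.0914
gripper_force: 0.0
```

Run:
```python
from h import *
c=imaging.calibration('wrist');im=imaging.get_image('wrist');cv2.imwrite('pics/w1.png',im[:,:,::-1])
o=ctrl.get_obs();print(o['t'],o['position'],o['tcp_rot'],c)
for X in [(.612,.111,.04),(.614,.117,.164)]: print(proj(c,X))
```

```text
1.9 [0.61062871 0.12081944 0.25725864] [3.01386574e-04 5.41574386e-02 9.98532358e-01 1.04516605e-04] {'fov_y': 61.551448050077745, 'cx': 255.94741364657006, 'cy': 195.10685989270254, 'R': array([[ 1.08104769e-01,  9.94139170e-01,  8.18736443e-04],
       [ 9.47334601e-01, -1.03264797e-01,  3.03139465e-01],
       [ 3.01447363e-01, -3.19952043e-02, -9.52945851e-01]]), 't': array([-0.18705269, -0.613588  ,  0.24047896])}
[247.10703992 167.21899341]
[250.81443762 202.03734628]
```

View pics/w1.png

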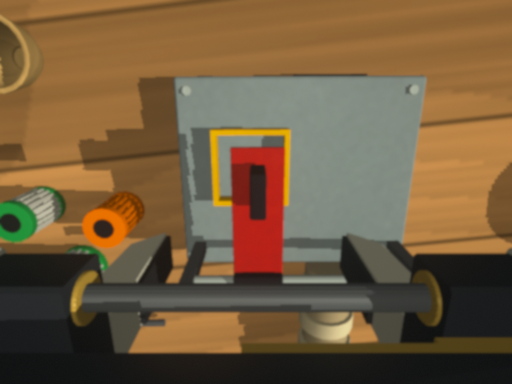

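The wrist view shows the yellow rim over columns 210–291 and rows 128–206. The red gate is partly open, with its grip at (258,192).

Run:
```python
from h import *
np.set_printoptions(precision=4,suppress=True)
c=imaging.calibration('wrist');im=cv2.imread('pics/w1.png')
ym=mask(im,(18,180,130),(34,255,255));ym[:, :150]=0;ym[240:]=0
p=np.argwhere(ym>0)[:,::-1];r=cv2.minAreaRect(p.astype(np.float32));print(r)
P=ray(c,cv2.boxPoints(r),.058)[:,:2];print(P,P.mean(0),np.linalg.norm(np.diff(P,axis=0),axis=1))
g=mask(im,(0,0,0),(179,255,60));g[:150]=0;g[230:]=0;g[:,:235]=0;g[:,285:]=0
b=max(blobs(g),key=len);r=cv2.minAreaRect(b.astype(np.float32));print(r)
for z in(.164,.15): print(z,ray(c,cv2.boxPoints(r),z)[:,:2], ray(c,r[0],z)[0,:2])
print(ray(c,[(176,77),(426,77)],.04))
```

```text
((249.5, 167.0), (76.0, 79.0), 90.0)
[[0.5614 0.0765]
 [0.5708 0.1622]
 [0.6585 0.1554]
 [0.6484 0.0632]] [0.6098 0.1143] [0.0862 0.088  0.0928]
((257.0, 191.5), (51.0, 14.0), 90.0)
0.164 [[0.584  0.1196]
 [0.5852 0.1307]
 [0.6284 0.1263]
 [0.6272 0.1147]] [0.6056 0.1229]
0.15 [[0.587  0.1191]
 [0.5883 0.1307]
 [0.634  0.1261]
 [0.6326 0.1138]] [0.6099 0.1225]
[[0.5036 0.0453 0.04  ]
 [0.5332 0.3173 0.04  ]]
```

jog_arm(targets=[{"dx":0,"dy":0.2,"dz":5,"roll":0},{"dx":0,"dy":0.2,"dz":9,"roll":0},{"dx":0,"dy":0.2,"dz":11,"roll":0},{"dx":0,"dy":0.2,"dz":12,"roll":0},{"dx":0,"dy":0.2,"dz":12,"roll":0},{"dx":0,"dy":0.2,"dz":12,"roll":0}])

```text
t: 2.65
position: [0.612, 0.1221, 0.138]
tcp_rot: [0.001, 0.055, 0.998, 0.0]
wrist_force: [0.4, 0.0, 0.2]
finger_gap: 0.0918
gripper_force: 0.0
```

jog_arm(targets=[{"dx":0,"dy":0,"dz":0,"roll":0},{"dx":0,"dy":0,"dz":0,"roll":0},{"dx":0,"dy":0,"dz":0,"roll":0},{"dx":0,"dy":0,"dz":0,"roll":0},{"dx":0,"dy":0,"dz":0,"roll":0},{"dx":0,"dy":0,"dz":0,"roll":0},{"dx":0,"dy":0,"dz":0,"roll":0},{"dx":0,"dy":0,"dz":0,"roll":0}], fingers=1, newtons=10)

```text
t: 3.65
position: [0.6114, 0.1219, 0.1367]
tcp_rot: [0.0, 0.055, 0.998, 0.0]
wrist_force: [0.5, 0.2, 0.1]
finger_gap: 0.0165
gripper_force: 0.0
```

jog_arm(targets=[{"dx":0,"dy":0,"dz":0,"roll":0},{"dx":0,"dy":0,"dz":0,"roll":0},{"dx":0,"dy":0,"dz":0,"roll":0},{"dx":0,"dy":0,"dz":0,"roll":0},{"dx":0,"dy":1,"dz":0,"roll":0},{"dx":0,"dy":2,"dz":0,"roll":0},{"dx":0,"dy":3,"dz":0,"roll":0},{"dx":0,"dy":4,"dz":0,"roll":0}])

```text
t: 4.65
position: [0.6156, 0.1625, 0.1367]
tcp_rot: [-0.0, 0.055, 0.999, -0.0]
wrist_force: [-2.1, -2.9, 1.2]
finger_gap: 0.0138
gripper_force: 10.0
```

jog_arm(targets=[{"dx":0,"dy":1,"dz":0,"roll":0},{"dx":0,"dy":2,"dz":0,"roll":0},{"dx":0,"dy":3,"dz":0,"roll":0},{"dx":0,"dy":4,"dz":0,"roll":0},{"dx":0,"dy":5,"dz":0,"roll":0},{"dx":0,"dy":6,"dz":0,"roll":0},{"dx":0,"dy":6.5,"dz":0,"roll":0},{"dx":0,"dy":6.5,"dz":0,"roll":0},{"dx":0,"dy":6.5,"dz":0,"roll":0}])

```text
t: 5.78
position: [0.6225, 0.2276, 0.1367]
tcp_rot: [-0.0, 0.055, 0.999, 0.001]
wrist_force: [-5.8, 1.7, 2.0]
finger_gap: 0.014
gripper_force: 10.0
```

jog_arm(targets=[{"dx":0,"dy":0,"dz":0,"roll":0},{"dx":0,"dy":0,"dz":0,"roll":0},{"dx":0,"dy":0,"dz":0,"roll":0},{"dx":0,"dy":0,"dz":0,"roll":0},{"dx":0,"dy":0,"dz":-4,"roll":0},{"dx":0,"dy":0,"dz":-8,"roll":0},{"dx":0,"dy":-6,"dz":-10,"roll":0},{"dx":0,"dy":-11,"dz":-10,"roll":0},{"dx":0,"dy":-11,"dz":-10,"roll":0},{"dx":0,"dy":-11,"dz":-10,"roll":0}], fingers=-1)

```text
t: 7.02
position: [0.6109, 0.1171, 0.2368]
tcp_rot: [0.0, 0.055, 0.998, 0.0]
wrist_force: [-0.1, 0.8, -0.8]
finger_gap: 0.0918
gripper_force: 0.0
```

Run:
```python
from h import *
np.set_printoptions(precision=4,suppress=True)
c=imaging.calibration('wrist');o=ctrl.get_obs();im=imaging.get_image('wrist')[:,:,::-1].copy();cv2.imwrite('pics/w2.png',im)
print(o['t'],o['position'],o['tcp_rot'])
ym=mask(im,(18,180,130),(34,255,255));ym[:, :150]=0;ym[250:]=0
p=np.argwhere(ym>0)[:,::-1];r=cv2.minAreaRect(p.astype(np.float32));print(r)
P=ray(c,cv2.boxPoints(r),.058)[:,:2];print(P,P.mean(0))
```

```text
7.025 [0.6109 0.1171 0.2368] [0.0001 0.0552 0.9985 0.0003]
((252.5, 170.5), (81.0, 83.0), 90.0)
[[0.5608 0.0769]
 [0.5703 0.1619]
 [0.659  0.1552]
 [0.6488 0.0634]] [0.6097 0.1144]
```

View pics/w2.png

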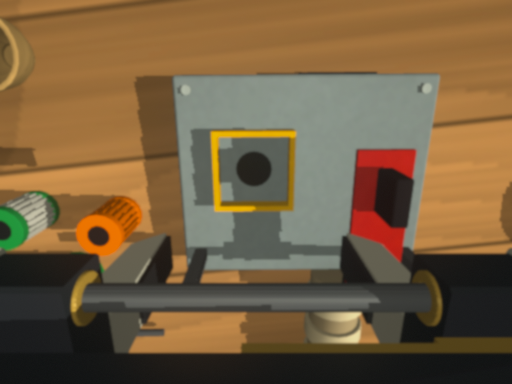

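The seat is now clear, with its dark centre disc at (254,168), and the gate is open on the right. Next I'll go to the fresh cartridge.

jog_arm(targets=[{"dx":-1,"dy":-5,"dz":0,"roll":0.16},{"dx":-2,"dy":-10,"dz":0,"roll":0.32},{"dx":-3,"dy":-15,"dz":0,"roll":0.48},{"dx":-4,"dy":-20,"dz":0,"roll":0.64},{"dx":-5,"dy":-25,"dz":0,"roll":0.64},{"dx":-6,"dy":-28.1,"dz":0,"roll":0.64},{"dx":-6,"dy":-28.1,"dz":0,"roll":0.64},{"dx":-6,"dy":-28.1,"dz":0,"roll":0.64},{"dx":-6,"dy":-28.1,"dz":0,"roll":0.64}])

```text
t: 8.2
position: [0.6399, -0.1671, 0.2368]
tcp_rot: [-0.0, 0.365, 0.931, 0.0]
wrist_force: [-0.2, -0.2, -0.1]
finger_gap: 0.0922
gripper_force: 0.0
```

Run:
```python
from h import *
np.set_printoptions(precision=4,suppress=True)
w2=cv2.imread('pics/w2.png')
c=imaging.calibration('wrist');o=ctrl.get_obs();im=imaging.get_image('wrist')[:,:,::-1].copy();cv2.imwrite('pics/w3.png',im)
print(o['t'],o['position'],o['tcp_rot'],'expected px',proj(c,(.64,-.1685,.07)))
for b in blobs(mask(im,(50,120,60),(80,255,255))):
    P=ray(c,b,.07);(x,y),r=cv2.minEnclosingCircle(P[:,:2].astype(np.float32));print('green',b.mean(0),x,y,r)
for b in blobs(mask(im,(0,0,0),(179,255,50)),15):
    m=b.mean(0);print('dark',m,len(b),ray(c,m,.07)[0,:2])
```

```text
8.2 [ 0.6399 -0.1671  0.2368] [-0.0001  0.3651  0.931   0.0002] expected px [254.2261 177.1197]
green [336.9502 227.6471] 0.7454020380973816 -0.1421339362859726 0.03515956550836563
green [314.4154 185.6615] 0.6923524141311646 -0.12946154177188873 0.015836620703339577
green [255.2154 175.4692] 0.6398755311965942 -0.16679702699184418 0.024589842185378075
dark [368.2333 316.4333] 30 [ 0.8593 -0.1856]
dark [144.6  316.08] 25 [ 0.6763 -0.3819]
dark [218.5079 348.9448] 1323 [ 0.7712 -0.3513]
dark [454.9953 295.9008] 635 [ 0.9056 -0.0936]
dark [188.3684 251.9868] 76 [ 0.6531 -0.2814]
dark [158.7522 264.4779] 113 [ 0.6411 -0.3174]
dark [348.5568 252.8068] 176 [ 0.7759 -0.1505]
dark [100.    196.537] 54 [ 0.5445 -0.3025]
dark [255.5192 176.6154] 52 [ 0.6405 -0.1671]
dark [478.7143  83.0171] 175 [0.7178 0.0513]
```

View pics/w3.png

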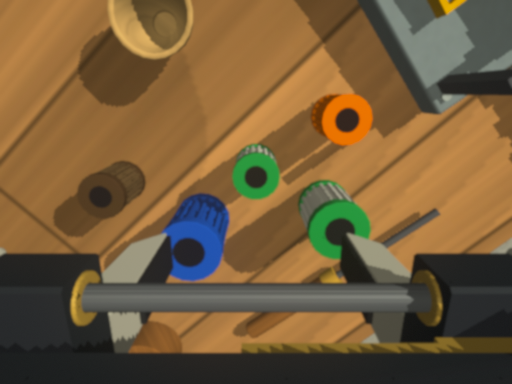

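The fresh cartridge's cap is at (255,176), directly below the TCP. The blue and large green decoys stand clear of both finger positions.

jog_arm(targets=[{"dz":5},{"dz":10},{"dz":13},{"dz":16},{"dz":18},{"dz":19},{"dz":19.7},{"dz":19.7},{"dz":19.7}])

```text
validation failed for argument at $.ta...
```

jog_arm(targets=[{"dz":0},{"dz":0},{"dz":0},{"dz":0},{"dz":0},{"dz":0},{"dz":0},{"dz":0},{"dz":0}], fingers=1, newtons=15)

```text
validation failed for argument at $.ta...
```

jog_arm(targets=[{"dx":0,"dy":0,"dz":5,"roll":0},{"dx":0,"dy":0,"dz":10,"roll":0},{"dx":0,"dy":0,"dz":13,"roll":0},{"dx":0,"dy":0,"dz":16,"roll":0},{"dx":0,"dy":0,"dz":18,"roll":0},{"dx":0,"dy":0,"dz":19,"roll":0},{"dx":0,"dy":0,"dz":19.7,"roll":0},{"dx":0,"dy":0,"dz":19.7,"roll":0},{"dx":0,"dy":0,"dz":19.7,"roll":0}])

```text
t: 9.38
position: [0.6402, -0.1691, 0.0406]
tcp_rot: [0.001, 0.366, 0.931, 0.0]
wrist_force: [0.1, -0.0, -0.2]
finger_gap: 0.092
gripper_force: 0.0
```

jog_arm(targets=[{"dx":0,"dy":0,"dz":0,"roll":0},{"dx":0,"dy":0,"dz":0,"roll":0},{"dx":0,"dy":0,"dz":0,"roll":0},{"dx":0,"dy":0,"dz":0,"roll":0},{"dx":0,"dy":0,"dz":0,"roll":0},{"dx":0,"dy":0,"dz":0,"roll":0},{"dx":0,"dy":0,"dz":0,"roll":0},{"dx":0,"dy":0,"dz":0,"roll":0},{"dx":0,"dy":0,"dz":0,"roll":0}], fingers=1, newtons=15)

```text
t: 10.5
position: [0.6397, -0.1689, 0.0397]
tcp_rot: [0.0, 0.366, 0.931, 0.0]
wrist_force: [0.5, 0.4, 0.2]
finger_gap: 0.0493
gripper_force: 15.0
```

jog_arm(targets=[{"dx":0,"dy":0,"dz":-3,"roll":0},{"dx":0,"dy":0,"dz":-8,"roll":0},{"dx":0,"dy":0,"dz":-13,"roll":0},{"dx":0,"dy":0,"dz":-16,"roll":0},{"dx":4,"dy":3.5,"dz":-16,"roll":-0.16},{"dx":8,"dy":7,"dz":-16,"roll":-0.32},{"dx":12,"dy":10.5,"dz":-16,"roll":-0.48},{"dx":16,"dy":14,"dz":-16,"roll":-0.64},{"dx":20,"dy":17.5,"dz":-16,"roll":-0.64},{"dx":21.4,"dy":18.7,"dz":-16,"roll":-0.64}])

```text
t: 11.75
position: [0.6096, 0.1167, 0.1995]
tcp_rot: [-0.0, 0.053, 0.999, 0.0]
wrist_force: [0.5, -0.7, -2.3]
finger_gap: 0.0497
gripper_force: 15.0
```

jog_arm(targets=[{"dx":0,"dy":0,"dz":0,"roll":0},{"dx":0,"dy":0,"dz":0,"roll":0},{"dx":0,"dy":0,"dz":0,"roll":0}])

```text
t: 12.12
position: [0.6108, 0.112, 0.1996]
tcp_rot: [-0.0, 0.056, 0.998, -0.0]
wrist_force: [0.0, -0.1, -1.5]
finger_gap: 0.0497
gripper_force: 15.0
```

Run:
```python
from h import *
np.set_printoptions(precision=4,suppress=True)
o=ctrl.get_obs();print(o['t'],o['position'],o['tcp_rot'],o['finger_gap'])
im=imaging.get_image('scene')[:,:,::-1].copy();c=imaging.calibration('scene')
cv2.imwrite('pics/s2.png',cv2.resize(im[150:384,250:512],None,fx=2,fy=2))
```

```text
12.125 [0.6108 0.112  0.1996] [-0.0001  0.0559  0.9984 -0.0001] 0.049712472983463846
```

View pics/s2.png

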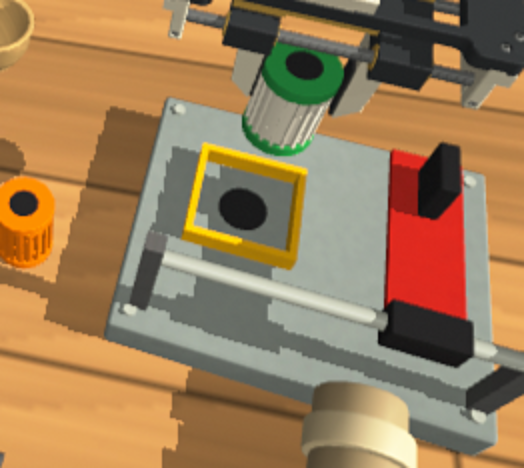

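The cartridge hangs upright above the empty seat (disc at crop (243,209)), and the gate is clear on the right. Now I'll lower it.

jog_arm(targets=[{"dx":0,"dy":0.1,"dz":3,"roll":0},{"dx":0,"dy":0.1,"dz":6,"roll":0},{"dx":0,"dy":0.1,"dz":8,"roll":0},{"dx":0,"dy":0.1,"dz":9.5,"roll":0},{"dx":0,"dy":0.1,"dz":10.5,"roll":0},{"dx":0,"dy":0.1,"dz":11.2,"roll":0},{"dx":0,"dy":0.1,"dz":11.6,"roll":0},{"dx":0,"dy":0.1,"dz":11.8,"roll":0},{"dx":0,"dy":0.1,"dz":11.9,"roll":0},{"dx":0,"dy":0.1,"dz":11.9,"roll":0}])

```text
t: 13.42
position: [0.6107, 0.1148, 0.081]
tcp_rot: [0.0, 0.055, 0.998, 0.0]
wrist_force: [1.0, 0.3, -1.0]
finger_gap: 0.0498
gripper_force: 15.0
```

jog_arm(targets=[{"dx":0,"dy":0,"dz":0,"roll":0},{"dx":0,"dy":0,"dz":0,"roll":0}])

```text
t: 13.68
position: [0.6107, 0.1148, 0.0809]
tcp_rot: [0.0, 0.055, 0.998, 0.0]
wrist_force: [-1.0, -1.0, -0.8]
finger_gap: 0.0499
gripper_force: 15.0
```

jog_arm(targets=[{"dx":0,"dy":0,"dz":0.1,"roll":0},{"dx":0,"dy":0,"dz":0.1,"roll":0},{"dx":0,"dy":0,"dz":0.1,"roll":0}])

```text
t: 14.05
position: [0.6106, 0.1147, 0.0797]
tcp_rot: [0.0, 0.055, 0.998, 0.0]
wrist_force: [0.3, -0.6, -1.2]
finger_gap: 0.0499
gripper_force: 15.0
```

jog_arm(targets=[{"dx":0,"dy":0,"dz":0,"roll":0},{"dx":0,"dy":0,"dz":0,"roll":0},{"dx":0,"dy":0,"dz":0,"roll":0},{"dx":0,"dy":0,"dz":0,"roll":0},{"dx":0,"dy":0,"dz":-3,"roll":0},{"dx":0,"dy":0,"dz":-7,"roll":0},{"dx":0,"dy":0,"dz":-12,"roll":0},{"dx":0,"dy":0,"dz":-16,"roll":0},{"dx":0,"dy":0,"dz":-16,"roll":0},{"dx":0,"dy":0,"dz":-16,"roll":0}], fingers=-1)

```text
t: 15.3
position: [0.6102, 0.1147, 0.239]
tcp_rot: [-0.001, 0.055, 0.998, -0.0]
wrist_force: [0.0, 0.9, -0.4]
finger_gap: 0.0915
gripper_force: 0.0
```

Run:
```python
from h import *
np.set_printoptions(precision=4,suppress=True)
c=imaging.calibration('wrist');o=ctrl.get_obs();im=imaging.get_image('wrist')[:,:,::-1].copy();cv2.imwrite('pics/w4.png',im)
print(o['t'],o['position'],o['tcp_rot'])
for b in blobs(mask(im,(50,120,60),(80,255,255))):
    P=ray(c,b,.11);(x,y),r=cv2.minEnclosingCircle(P[:,:2].astype(np.float32));print('green',b.mean(0),x,y,r)
```

```text
15.3 [0.6102 0.1147 0.239 ] [-0.0006  0.0549  0.9985 -0.    ]
green [256.4315 184.9384] 0.6103382706642151 0.11562729626893997 0.025145206600427628
```

View pics/w4.png

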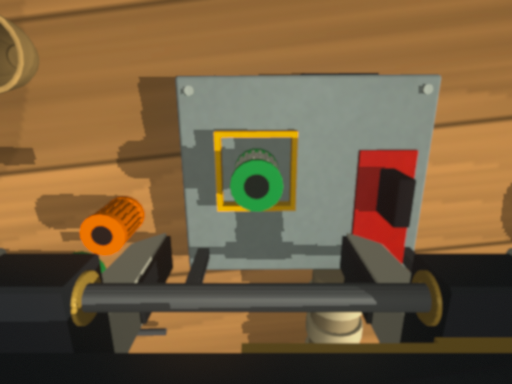

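The cartridge stands upright in the seat, with its cap at (256,185) measuring 25 mm radius at z = 0.11. The gate grip is at (395,197). Next I'll close the gate.

jog_arm(targets=[{"dx":0,"dy":5,"dz":0,"roll":0},{"dx":0,"dy":10,"dz":0,"roll":0},{"dx":0,"dy":11.4,"dz":0,"roll":0},{"dx":0,"dy":11.4,"dz":0,"roll":0},{"dx":0,"dy":11.4,"dz":5,"roll":0},{"dx":0,"dy":11.4,"dz":8,"roll":0},{"dx":0,"dy":11.4,"dz":10.2,"roll":0},{"dx":0,"dy":11.4,"dz":10.2,"roll":0},{"dx":0,"dy":11.4,"dz":10.2,"roll":0}])

```text
t: 16.48
position: [0.6238, 0.2271, 0.1389]
tcp_rot: [0.001, 0.055, 0.998, 0.0]
wrist_force: [1.2, -0.2, -0.0]
finger_gap: 0.0919
gripper_force: 0.0
```

jog_arm(targets=[{"dx":0,"dy":0,"dz":0,"roll":0},{"dx":0,"dy":0,"dz":0,"roll":0},{"dx":0,"dy":0,"dz":0,"roll":0},{"dx":0,"dy":0,"dz":0,"roll":0},{"dx":0,"dy":0,"dz":0,"roll":0},{"dx":0,"dy":0,"dz":0,"roll":0},{"dx":0,"dy":0,"dz":0,"roll":0},{"dx":0,"dy":0,"dz":0,"roll":0},{"dx":0,"dy":0,"dz":0,"roll":0},{"dx":0,"dy":0,"dz":0,"roll":0}], fingers=1, newtons=10)

```text
t: 17.73
position: [0.6231, 0.228, 0.1377]
tcp_rot: [-0.0, 0.055, 0.998, -0.0]
wrist_force: [-0.4, -0.5, -0.4]
finger_gap: 0.0138
gripper_force: 10.0
```

jog_arm(targets=[{"dx":0,"dy":0,"dz":0,"roll":0},{"dx":0,"dy":-1,"dz":0,"roll":0},{"dx":0,"dy":-2,"dz":0,"roll":0},{"dx":0,"dy":-3.5,"dz":0,"roll":0},{"dx":0,"dy":-5,"dz":0,"roll":0},{"dx":0,"dy":-6.5,"dz":0,"roll":0},{"dx":0,"dy":-8,"dz":0,"roll":0},{"dx":0,"dy":-9.5,"dz":0,"roll":0},{"dx":0,"dy":-10,"dz":0,"roll":0},{"dx":0,"dy":-10,"dz":0,"roll":0}])

```text
t: 18.98
position: [0.6125, 0.127, 0.1377]
tcp_rot: [0.0, 0.055, 0.998, -0.001]
wrist_force: [4.9, -1.5, -3.7]
finger_gap: 0.0139
gripper_force: 10.0
```

jog_arm(targets=[{"dx":0,"dy":-0.3,"dz":0,"roll":0},{"dx":0,"dy":-0.6,"dz":0,"roll":0},{"dx":0,"dy":-0.9,"dz":0,"roll":0},{"dx":0,"dy":-1.2,"dz":0,"roll":0},{"dx":0,"dy":-1.2,"dz":0,"roll":0}])

```text
t: 19.6
position: [0.6114, 0.1158, 0.1377]
tcp_rot: [0.001, 0.055, 0.998, -0.0]
wrist_force: [5.7, -0.3, -2.9]
finger_gap: 0.0142
gripper_force: 10.0
```

Not at the stop yet, so I'll press on in small steps.

jog_arm(targets=[{"dx":0,"dy":-0.1,"dz":0,"roll":0},{"dx":0,"dy":-0.2,"dz":0,"roll":0},{"dx":0,"dy":-0.3,"dz":0,"roll":0},{"dx":0,"dy":-0.4,"dz":0,"roll":0},{"dx":0,"dy":-0.4,"dz":0,"roll":0}])

```text
t: 20.23
position: [0.6112, 0.1143, 0.1378]
tcp_rot: [0.001, 0.055, 0.998, 0.002]
wrist_force: [8.0, 8.3, -5.4]
finger_gap: 0.0139
gripper_force: 10.0
```

The gate has reached its stop: it barely moved and the y force rose to 8 N. I'll release and lift.

jog_arm(targets=[{"dx":0,"dy":0.1,"dz":0,"roll":0},{"dx":0,"dy":0.1,"dz":0,"roll":0},{"dx":0,"dy":0.1,"dz":0,"roll":0},{"dx":0,"dy":0.1,"dz":0,"roll":0},{"dx":0,"dy":0.1,"dz":-3,"roll":0},{"dx":0,"dy":0.1,"dz":-7,"roll":0},{"dx":0,"dy":0.1,"dz":-11,"roll":0},{"dx":0,"dy":0.1,"dz":-11,"roll":0},{"dx":0,"dy":0.1,"dz":-11,"roll":0}], fingers=-1)

```text
t: 21.35
position: [0.6101, 0.1136, 0.2471]
tcp_rot: [-0.001, 0.055, 0.998, -0.0]
wrist_force: [-0.3, 0.8, 0.6]
finger_gap: 0.0916
gripper_force: 0.0
```

Run:
```python
from h import *
o=ctrl.get_obs();c=imaging.calibration('wrist');im=imaging.get_image('wrist')[:,:,::-1].copy();cv2.imwrite('pics/w5.png',im)
print(o['t'],o['position'],o['finger_gap'])
g=mask(im,(0,0,0),(179,255,60));g[:150]=0;g[230:]=0;g[:,:225]=0;g[:,285:]=0
r=cv2.minAreaRect(max(blobs(g),key=len).astype(np.float32));print(r,ray(c,r[0],.157)[0])
```

```text
21.35 [0.61009264 0.11362414 0.24706094] 0.09157726359475898
((256.5, 195.0), (54.0, 15.0), 90.0) [0.6068476  0.11504274 0.157     ]
```

View pics/w5.png

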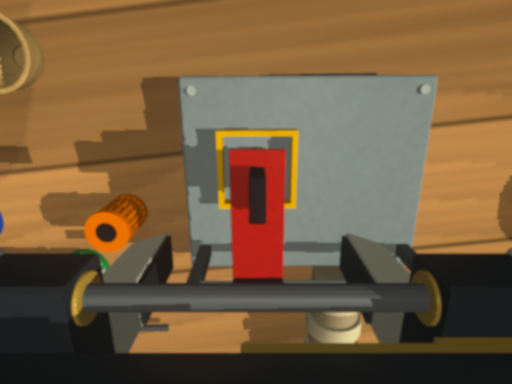

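The gate is home over the seat, with its grip at (257,195), centred on the rim (columns 217–298). The gripper is open and clear of everything.

```bash
python3 -c "
from bench import workorder
print(workorder.sign_off())"
```

```text
the job is handed in; nothing more can be done
None
```

The fresh cartridge stands upright in the seat with the gate slid back to its stop over it; the clogged cartridge was left alone, and I handed the job in at about 21 s (no verdict was returned).

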